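# Hold the matching punch over the pressing die

## Task

Pick the one punch whose foot fits the bore of the pressing die closely (neither far too thin nor too thick) out of the stand, carry it over the top of the low splash guard, and finish holding it upright, centred over the mouth of the die with its underside about 10 mm above it, so that I can guide it in by hand. Do not let go of it at the end, touch neither the guard nor the die with anything, and leave the other two punches and the beaker, dish and rubber bulb behind where they are.

Things in the scene. Friction and masses are not known exactly. Their poses are not given: they have to be found in the camera images.
- punch_24: 24 mm diameter, 30 mm high round foot, then a plain upright stem 16 mm in diameter from 30 to 90 mm, then a cap 20 mm in diameter up to 98 mm. Bare steel, round about its z axis, 0.2 to 0.33 kg. Origin: centre of the underside of its foot; z up along the stem. Stands upright in one of the three wells of the stand (which one varies). Too thin for the die.
- punch_32: 32 mm diameter, 30 mm high round foot, then a plain upright stem 16 mm in diameter from 30 to 90 mm, then a cap 20 mm in diameter up to 98 mm. Bare steel, round about its z axis, 0.2 to 0.33 kg. Origin: centre of the underside of its foot; z up along the stem. Stands upright in one of the three wells of the stand (which one varies). This foot fits the 33 mm bore of the die.
- punch_40: 40 mm diameter, 30 mm high round foot, then a plain upright stem 16 mm in diameter from 30 to 90 mm, then a cap 20 mm in diameter up to 98 mm. Bare steel, round about its z axis, 0.2 to 0.33 kg. Origin: centre of the underside of its foot; z up along the stem. Stands upright in one of the three wells of the stand (which one varies). Too thick for the die.
- punch_stand: Fixed grey plastic board 234 x 84 x 14 mm with three equal round wells, 44 mm in diameter and 4 mm deep, at x = -75, 0 and +75 mm along its own x axis (its long side). Origin: centre of its underside, on the worktop; a punch in a well has its underside 10 mm above the worktop. The stand is on one side (left or right) of the splash guard and the die on the other; which side varies.
- die: Fixed upright steel pressing die: flange 92 mm in diameter and 10 mm high, body 60 mm in diameter up to 62 mm, with a round bore 33 mm in diameter open at the top. Origin: centre of its underside, on the worktop.
- die_mouth (a point): Centre of the mouth of the die's bore, in the plane of its top rim, 62 mm above the worktop.
- splash_guard: Fixed low upright aluminium sheet between stand and die: 340 mm long along its own x axis, 4 mm thick with an 8 mm round bead along its top edge, top 100 mm above the worktop; two feet 36 x 60 mm. Origin: centre of its underside, on the worktop; its own y axis is square to the sheet.
- beaker: Glass beaker, 80 mm in diameter, 97 mm high, standing behind the work. Origin: centre of its underside. Leave it alone.
- dish: White porcelain dish, 78 mm in diameter, 30 mm high, standing behind the work. Origin: centre of its underside. Leave it alone.
- bulb: Rubber suction bulb standing upright, 38 mm in diameter, 62 mm high, behind the work. Origin: centre of its underside. Leave it alone.
Not all that is in view belongs to the job. What is shaped like the punch_32 but green is not meant.

How it is judged:
By the outcome, as a careful person would: the job done as asked, in the order asked, and still so for the second after the job is handed in, while the arm keeps its last pose, push and grip.
It also fails if it takes over 48 s, if anything falls off the work surface, if the arm or the gripper's body presses on something with over 40 N, if the wrist force passes 120 N, or if a joint passes its speed limit or range.

## Robot

A 6-joint arm with a two-finger parallel gripper is mounted at the origin on a cart in front of the work surface, level with it; the furniture and walls round the work are solid. World frame = base frame: x ahead of the robot, y to its left, z up, the work surface at z = 0. Lengths are in mm, angles in rad, forces in N, time in s.
With the tool pointing down it reaches from about 400 to 925 mm from the base axis. Payload 12.5 kg.
Tool frame: the origin (TCP) lies on the centre line of the jaws, within the pads' length; the fingertips stand 8 mm ahead of it and the grasp point (between the pads) lies 11 mm behind it; z points along the fingers, x is the direction in which the jaws open and shut, and the axes are right-handed (so a half turn about z gives the same grasp; the last joint's range is limited). The gripper opens to 95 mm and grips with 3 to 60 N. Pads are 20 mm wide; open, the fingers measure 119 mm over their backs; the gripper's body (75 mm by 180 mm) begins 59 mm behind the grasp point.
Start: joints at [-1.435, 0.491, 1.559, -0, 1.092, -0.106], TCP at [149.679, -606.83, 222.661] pointing down, gripper open.
Joint ranges: [-3.1, 3.1], [-0.84, 2.19], [0.05, 2.79], [-1.13, 4.28], [0.06, 2.93], [-2.69, 2.69]. Speed limits (rad/s): [2.22, 2.22, 2.79, 3.14, 3.14, 3.14].

## Interface

Orientations are given as [roll, pitch, yaw] about the fixed x, y, z axes, in that order (R = Rz(yaw) Ry(pitch) Rx(roll)).
In Python, from cell import env gives the robot as it stands. The module is installed in compiled form; this text tells all that it offers.
- The arm moves only by the tool send_rows, never from a script. Its argument "moves" is a list that holds one entry, the list of rows, each a list of 6 numbers: the shift along the tool's x, y, z as a fraction of full scale, then the turn, a rotation vector about the tool's x, y, z as a fraction of full scale. A call has 1 to 12 rows; each row is the pose to reach, as a shift and turn from the pose commanded when the call began, along the tool's axes at that moment; what a row does not reach only later rows make up. Full scale, the value 1, is 0.3 m for a shift and 90 degrees for a turn. A row lasts 1/12 s, in which the tool goes at most 41.7 mm and 7.16 degrees, less where a joint would pass 70% of its speed; a pose out of reach is approached as far as the arm can. A call with a number of a shift or a turn outside -1 to 1 is refused whole. A call with a gripper value outside its range is refused whole. "grip" is the gripper's target within -1 to 1 (shut at 1, half-way at 0, fully open at -1), set as the call begins (left out, the last holds). The fingers move at their own pace and stop on an object; the grip force is fixed at half the most. Time passes only in rows, so rows that repeat a pose let the fingers close. It gives the time, the measured TCP pose, the force and the opening at its end, in the units of the state.
- env.state(): the state, without advancing time (a new reading comes with each control period).
- env.read_camera(name): name is "scene" or "top" or "wrist"; returns a dict with "image" (480x640x3 uint8, red, green, blue), "mtx" (3x3 intrinsics, pixels), "T" (4x4, takes a point from camera to world coordinates); the wrist camera has in their place "mount" (4x4, takes a point from camera to tool coordinates, whose origin is the TCP and whose axes are the tool frame's). Camera axes: x right, y up, looking along -z (the intrinsics and any distortion apply to the point x, -y, -z); pixel columns grow to the right and rows downward; lengths in mm; the calibration is good to about 2 mm. The wrist camera is an equidistant fisheye: a pixel r from the principal point sees the ray r / f radians off the axis. A picture is of the moment at which its call begins: read the wrist's pose just before it. There is no depth.
- env.job_done(): hands the job in, once; it reports no verdict.
Trained networks look in the newest picture that a camera, given by its name, has taken for a name from the list of things; names that differ only in an ending like _2 or _b are one class to them, and where a whole thing is asked for, a point or a joint stands for the part that bears it (a point fixed in the world has none). Each returns a list of dicts, best first, with "confidence" (0 to 1); they miss things now and then, are a little off and sometimes report something else, mostly with a low value. They report only what shows in the picture. A call takes as long as a camera call. They do not tell look-alikes from the thing itself.
- env.look_for(camera, thing): "xy" ([column, row] in pixels, amid what is visible of it).
- env.outline_of(camera, thing): "region" (480x640 bool, what is visible of it) and "xy" ([column, row] in pixels, amid what is visible of it).
The state is a dict: "t": time; "joints": joint angles; "qvel": joint speeds; "tau": joint torques, N m; "eef_pos": TCP position; "tcp_rot": TCP orientation; "ft_force": force on the tool from outside, world axes, zero at the start; "moment": the same for the moment, N m; "opening": opening from 0.0 (shut) to 1.0 (fully open).
Only numpy, scipy, OpenCV 4.12 (cv2) and the standard library are available. Lean on these libraries where they do the work, as an engineer would, in place of code of your own. Each camera call takes 0.05 s, during which the arm holds its last target. There are 200 camera calls.

## Working session

There is one attempt and no reset: what is moved stays moved. The work goes in short steps, Python scripts to look and compute and a tool call to move; the robot and the scene stay as the last step left them, time stands still between calls to the robot, and variables do not carry over. Pictures are saved under pics/ and viewed, about 8 in all and at most 12, crops included, and the job is handed in when it is done.

Besides the shell and the picture viewer there is one more tool, called after ">>>" as a command line: name --argument value ..., lists and objects as JSON in quotes. send_rows: Moves the arm, as the interface text tells. Its arguments: {"type":"object","properties":{"moves":{"type":"array","items":{"type":"array","items":{"type":"array","items":{"type":"number"}}}},"grip":{"type":"number"}},"required":["moves"]}

```bash
mkdir -p pics; cat > h.py <<'E'
import numpy as np, cv2
from cell import env
def ray(c,px):
    K=np.array(c["mtx"]);T=np.array(c["T"])
    d=np.linalg.inv(K)@[px[0],px[1],1]; d=np.array([d[0],-d[1],-d[2]])
    return T[:3,3],T[:3,:3]@d
def at_z(c,px,z):
    o,d=ray(c,px); return o+d*(z-o[2])/d[2]
def proj(c,p):
    K=np.array(c["mtx"]);T=np.array(c["T"])
    q=np.linalg.inv(T)@np.append(p,1); v=K@[q[0],-q[1],-q[2]]; return v[:2]/v[2]
E
python3 - <<'E'
from h import *
s=env.state();print(s)
for n in("scene","top"):
    c=env.read_camera(n);cv2.imwrite(f"pics/{n}0.png",c["image"][...,::-1])
    print(n,[k for k in c],np.round(c["mtx"],1).tolist(),np.round(c["T"],3).tolist())
    for t in("punch_24","punch_32","punch_40","punch_stand","die","splash_guard","beaker","dish","bulb"):
        print(t,[(np.round(d["xy"]).tolist(),round(d["confidence"],2)) for d in env.look_for(n,t)])
E
```

```text
{'t': 0.0, 'joints': array([-1.43456595e+00,  4.91538352e-01,  1.55948644e+00, -1.64361606e-06,
        1.09171639e+00, -1.05628468e-01]), 'qvel': array([-0.00144269, -0.00100508,  0.00033379, -0.0002792 , -0.00066726,
       -0.00013185]), 'tau': array([-8.85289792e-04, -6.12638927e+01, -2.58180320e+01,  6.92061125e-02,
        4.81661002e-02, -7.93438403e-05]), 'eef_pos': array([ 149.66151938, -606.55075913,  222.0621878 ]), 'tcp_rot': array([-3.14147301e+00,  1.14228954e-03, -1.32893666e+00]), 'ft_force': array([-0.74960868,  0.50046989,  0.76533133]), 'moment': array([-0.0238247 , -0.02828211, -0.02026388]), 'opening': 0.9989759836922174}
scene ['image', 'mtx', 'T'] [[440.0, 0.0, 317.0], [0.0, 440.0, 244.1], [0.0, 0.0, 1.0]] [[-0.74, 0.49, -0.461, 196.249], [-0.673, -0.537, 0.509, 484.572], [0.002, 0.687, 0.727, 738.845], [0.0, 0.0, 0.0, 1.0]]
punch_24 [([280.0, 358.0], 0.8), ([260.0, 440.0], 0.8), ([259.0, 322.0], 0.67), ([304.0, 390.0], 0.62)]
punch_32 [([280.0, 358.0], 0.8), ([260.0, 440.0], 0.8), ([259.0, 322.0], 0.67), ([304.0, 390.0], 0.62)]
punch_40 [([280.0, 358.0], 0.8),
[... 402 characters left out ...]
26.31], [-1.0, 0.006, -0.031, 11.402], [-0.03, 0.085, 0.996, 1027.732], [0.0, 0.0, 0.0, 1.0]]
punch_24 [([230.0, 298.0], 0.74), ([176.0, 332.0], 0.57), ([219.0, 330.0], 0.52), ([240.0, 262.0], 0.45)]
punch_32 [([230.0, 298.0], 0.74), ([176.0, 332.0], 0.57), ([219.0, 330.0], 0.52), ([240.0, 262.0], 0.45)]
punch_40 [([230.0, 298.0], 0.74), ([176.0, 332.0], 0.57), ([219.0, 330.0], 0.52), ([240.0, 262.0], 0.45)]
punch_stand [([236.0, 285.0], 0.96)]
die [([441.0, 298.0], 0.98)]
splash_guard [([332.0, 302.0], 0.84), ([239.0, 264.0], 0.62)]
beaker [([325.0, 169.0], 0.59)]
dish [([266.0, 185.0], 0.64), ([219.0, 329.0], 0.47)]
bulb [([322.0, 167.0], 0.7), ([396.0, 177.0], 0.6), ([441.0, 297.0], 0.3)]
```

```bash
python3 - <<'E'
from h import *
a=cv2.imread("pics/scene0.png");b=cv2.imread("pics/top0.png")
cv2.imwrite("pics/sc.png",cv2.resize(a[170:480,180:500],None,fx=1.9,fy=1.9,interpolation=cv2.INTER_CUBIC))
cv2.imwrite("pics/tc.png",cv2.resize(b[130:380,150:500],None,fx=2.2,fy=2.2,interpolation=cv2.INTER_CUBIC))
E
```

```text
(no output)
```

View pics/sc.png

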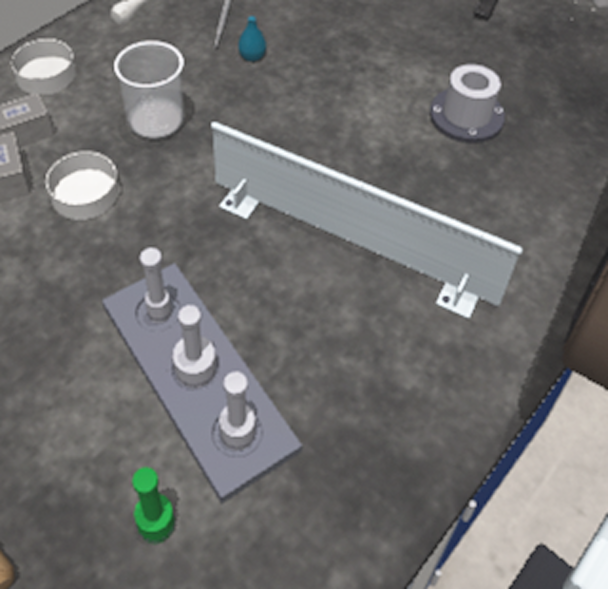

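View pics/tc.png

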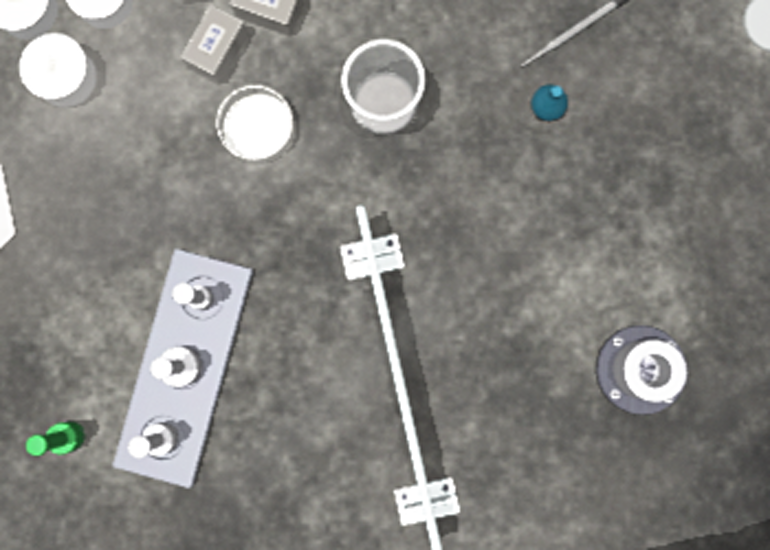

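Scene candidates, in original pixels:
- (260,322): thinnest foot, so punch_24.
- (281,358): foot nearly fills the well, so punch_40.
- (304,390): medium foot, so punch_32.
- (260,440): green, so a decoy.

I'll check the widths numerically and in an enlarged crop.

```bash
python3 - <<'E'
from h import *
C={n:env.read_camera(n) for n in("scene","top")}
S,T=C["scene"],C["top"]
for n,c in C.items():
    r=env.outline_of(n,"punch_stand")[0]["region"].astype(np.uint8)
    cnt=max(cv2.findContours(r,0,1)[0],key=cv2.contourArea)[:,0]
    w=np.array([at_z(c,p,14)[:2] for p in cnt],np.float32)
    print(n,"stand",cv2.minAreaRect(cv2.convexHull(w)))
    for d in env.outline_of(n,"punch_32"):
        r=d["region"].astype(np.uint8); ys,xs=np.nonzero(r)
        cnt=max(cv2.findContours(r,0,1)[0],key=cv2.contourArea)[:,0]
        print("punch",np.round(d["xy"]),[xs.min(),xs.max(),ys.min(),ys.max()],"z40",np.round(at_z(c,d["xy"],50)))
    d=env.outline_of(n,"die")[0]; r=d["region"].astype(np.uint8)
    cnt=max(cv2.findContours(r,0,1)[0],key=cv2.contourArea)[:,0]
    w=np.array([at_z(c,p,5)[:2] for p in cnt],np.float32); print(n,"die flange",cv2.fitEllipse(w), cv2.minEnclosingCircle(w))
# bright die rim in top
g=cv2.cvtColor(T["image"],cv2.COLOR_RGB2GRAY)
m=np.zeros_like(g); m[280:322,425:470]=(g[280:322,425:470]>170)
cnt=max(cv2.findContours(m,0,1)[0],key=cv2.contourArea)[:,0]
w=np.array([at_z(T,p,62)[:2] for p in cnt],np.float32); print("top rim",cv2.fitEllipse(w))
for nm,p in (("capfar",(183/2.2+150,294/2.2+130)),("capmid",(161/2.2+150,368/2.2+130)),("capnear",(139/2.2+150,447/2.2+130))): print(nm,at_z(T,p,108))
for nm,p in (("capfar",(151/1.9+180,256/1.9+170)),("capmid",(189/1.9+180,314/1.9+170)),("capnear",(235/1.9+180,381/1.9+170))): print(nm,"scene",at_z(S,p,108))
for p in((361,208),(436,549)): print("guard top",at_z(T,(p[0]/2.2+150,p[1]/2.2+130),100))
for p in((214,126),(519,249)): print("guard sc",at_z(S,(p[0]/1.9+180,p[1]/1.9+170),98))
i=S["image"][295:425,225:345,::-1]; cv2.imwrite("pics/z1.png",cv2.resize(i,None,fx=4.5,fy=4.5,interpolation=cv2.INTER_CUBIC))
E
```

```text
scene stand ((502.34857177734375, 239.6762237548828), (88.76350402832031, 241.55755615234375), 74.98516845703125)
punch [257. 440.] [np.int64(249), np.int64(270), np.int64(417), np.int64(455)] z40 [426. 366.  50.]
punch [279. 359.] [np.int64(270), np.int64(292), np.int64(331), np.int64(374)] z40 [498. 248.  50.]
punch [302. 386.] [np.int64(295), np.int64(313), np.int64(366), np.int64(406)] z40 [435. 258.  50.]
punch [259. 322.] [np.int64(253), np.int64(269), np.int64(300), np.int64(339)] z40 [578. 221.  50.]
scene die flange ((511.5606384277344, -252.24124145507812), (83.4384994506836, 143.32745361328125), 23.84031867980957) ((513.7100830078125, -257.236083984375), 71.00159454345703)
top stand ((502.94610595703125, 237.4365234375), (87.5560302734375, 235.00050354003906), 75.1957778930664)
punch [229. 295.] [np.int64(219), np.int64(241), np.int64(288), np.int64(305)] z40 [507. 237.  50.]
punch [222. 328.] [np.int64(209), np.int64(229), np.int64(323), np.int64(336)] z40 [434. 252.  50.]
punch [174. 330.] [np.int64(161), np.int64(187), np.int64(322), np.int64(336)] z40 [430. 357.  50.]

[... 302 characters left out ...]
.60615539550781) ((505.1594543457031, -237.61717224121094), 46.56507873535156)
top rim ((504.6546936035156, -238.18243408203125), (58.941707611083984, 59.61033248901367), 114.15199279785156)
capfar [573.66403627 216.92003385 108.        ]
capmid [503.53726455 236.107007   108.        ]
capnear [429.57632475 254.94073978 108.        ]
capfar scene [572.7709995  218.27287805 108.        ]
capmid scene [503.09202926 237.67686264 108.        ]
capnear scene [430.26200065 256.44804351 108.        ]
guard top [657.92800404  48.68243774 100.        ]
guard top [338.22990312 -24.08913948 100.        ]
guard sc [654.30204597  53.2582868   98.        ]
guard sc [329.04390457 -24.5202179   98.        ]
```

View pics/z1.png

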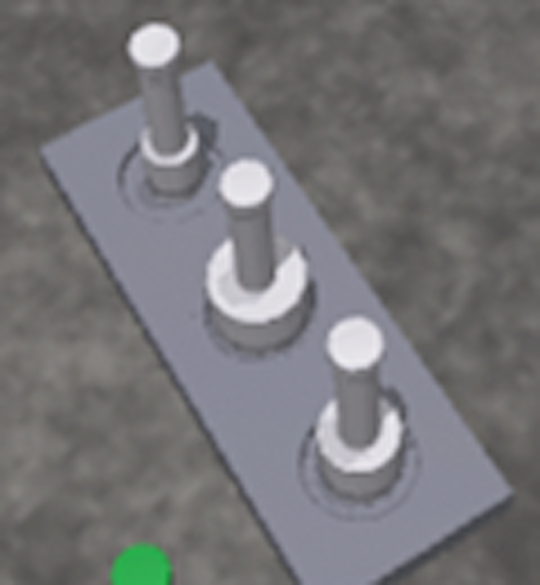

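The crop confirms it. Foot/cap width ratios give about 23 mm (far), 38 mm (middle) and 31 mm (near), so punch_32 is the near one at crop (357,400), around (430,256) mm. The green one is the decoy. I'll move towards it now, swinging round ahead of the base and turning so the jaws close across the stand's short side.

>>> send_rows --moves '[[[-0.59, -0.9, -0.03, 0, 0, -0.9], [-0.59, -0.9, -0.03, 0, 0, -0.9], [-0.59, -0.9, -0.03, 0, 0, -0.9], [-0.59, -0.9, -0.03, 0, 0, -0.9], [-0.59, -0.9, -0.03, 0, 0, -0.9], [-0.59, -0.9, -0.03, 0, 0, -0.9], [-0.59, -0.9, -0.03, 0, 0, -0.9], [-0.59, -0.9, -0.03, 0, 0, -0.9], [-0.59, -0.9, -0.03, 0, 0, -0.9], [-0.59, -0.9, -0.03, 0, 0, -0.9], [-0.59, -0.9, -0.03, 0, 0, -0.9], [-0.59, -0.9, -0.03, 0, 0, -0.9]]]' --grip -1

```text
t: 2.4
eef_pos: [369.7, -370.1, 231.8]
tcp_rot: [3.141, -0.0, 0.093]
ft_force: [-0.7, 0.4, 1.0]
opening: 0.998
```

```bash
cat >> h.py <<'E'
from scipy.spatial.transform import Rotation as Ro
def plan(target,yaw,frm=None):
    s=env.state();R=Ro.from_euler("xyz",s["tcp_rot"]) ; p=s["eef_pos"] if frm is None else frm
    G=Ro.from_euler("xyz",[np.pi,0,yaw])
    print("t",round(s["t"],2),"pos",np.round(p,1),"rot",np.round(s["tcp_rot"],4),"op",round(s["opening"],3),"F",np.round(s["ft_force"],1),"j",np.round(s["joints"],2))
    print("row",np.round(R.inv().apply(np.array(target)-p)/300,3),np.round((R.inv()*G).as_rotvec()/(np.pi/2),3))
E
python3 -c "
from h import *
plan([520,-100,230],1.308); plan([430,255.7,180],1.308)"
```

```text
t 2.4 pos [ 369.7 -370.1  231.8] rot [ 3.1412e+00 -1.0000e-04  9.2800e-02] op 0.998 F [-0.7  0.4  1. ] j [-0.91  0.34  1.79 -0.    1.01 -1.  ]
row [ 0.582 -0.85   0.006] [ 0.     0.    -0.774]
t 2.4 pos [ 369.7 -370.1  231.8] rot [ 3.1412e+00 -1.0000e-04  9.2800e-02] op 0.998 F [-0.7  0.4  1. ] j [-0.91  0.34  1.79 -0.    1.01 -1.  ]
row [ 0.393 -2.058  0.172] [ 0.     0.    -0.774]
```

>>> send_rows --moves '[[[0.58, -0.85, 0, 0, 0, -0.774], [0.58, -0.85, 0, 0, 0, -0.774], [0.58, -0.85, 0, 0, 0, -0.774], [0.58, -0.85, 0, 0, 0, -0.774], [0.58, -0.85, 0, 0, 0, -0.774], [0.58, -0.85, 0, 0, 0, -0.774], [0.58, -0.85, 0, 0, 0, -0.774], [0.58, -0.85, 0, 0, 0, -0.774], [0.58, -0.85, 0, 0, 0, -0.774], [0.58, -0.85, 0, 0, 0, -0.774], [0.58, -0.85, 0, 0, 0, -0.774]]]'

```text
t: 3.32
eef_pos: [521.4, -101.0, 231.6]
tcp_rot: [3.142, 0.0, 1.306]
ft_force: [-0.3, 0.1, -1.5]
opening: 1.002
```

```bash
python3 -c "
from h import *
plan([475,78,225],1.308);plan([430,255.7,190],1.308,np.array([475,78,225]))"
```

```text
t 3.32 pos [ 521.4 -101.   231.6] rot [3.1415e+00 1.0000e-04 1.3057e+00] op 1.002 F [-0.3  0.1 -1.5] j [-0.32  0.35  1.78 -0.    1.02 -1.62]
row [ 0.535 -0.306  0.022] [ 0.     0.    -0.001]
t 3.32 pos [475  78 225] rot [3.1415e+00 1.0000e-04 1.3057e+00] op 1.002 F [-0.3  0.1 -1.5] j [-0.32  0.35  1.78 -0.    1.02 -1.62]
row [ 0.532 -0.3    0.117] [ 0.     0.    -0.001]
```

>>> send_rows --moves '[[[0.54, -0.31, 0.02, 0, 0, 0], [0.54, -0.31, 0.02, 0, 0, 0], [0.54, -0.31, 0.02, 0, 0, 0], [0.54, -0.31, 0.02, 0, 0, 0], [0.54, -0.31, 0.02, 0, 0, 0]]]'

```text
t: 3.73
eef_pos: [473.4, 82.2, 225.7]
tcp_rot: [-3.141, -0.0, 1.297]
ft_force: [0.2, -1.6, 0.4]
opening: 1.001
```

>>> send_rows --moves '[[[0.53, -0.3, 0.12, 0, 0, 0], [0.53, -0.3, 0.12, 0, 0, 0], [0.53, -0.3, 0.12, 0, 0, 0], [0.53, -0.3, 0.12, 0, 0, 0], [0.53, -0.3, 0.12, 0, 0, 0], [0.53, -0.3, 0.12, 0, 0, 0], [0.53, -0.3, 0.12, 0, 0, 0]]]'

```text
t: 4.32
eef_pos: [430.3, 257.2, 189.4]
tcp_rot: [-3.141, 0.0, 1.3]
ft_force: [0.1, -0.1, -0.2]
opening: 1.001
```

```bash
python3 - <<'E'
from h import *
plan([430,255.7,69],1.308)
s=env.state();c=env.read_camera("wrist");cv2.imwrite("pics/w1.png",c["image"][...,::-1])
K=np.array(c["mtx"]);M=np.array(c["mount"]);R=Ro.from_euler("xyz",s["tcp_rot"]).as_matrix()
print(np.round(K,1).tolist(),np.round(M,3).tolist())
def pw(p):
    q=R.T@(np.array(p)-s["eef_pos"]);q=(np.linalg.inv(M)@np.append(q,1))[:3];v=np.array([q[0],-q[1],-q[2]])
    r=np.hypot(v[0],v[1]);th=np.arctan2(r,v[2]);return np.array([K[0,2]+K[0,0]*th*v[0]/r,K[1,2]+K[1,1]*th*v[1]/r])
for p in([430,255.7,108],[430,255.7,40],[503.3,236.9,108],[430.3,257,14]):print(p,pw(p).round(1))
print([(d["xy"],d["confidence"]) for d in env.look_for("wrist","punch_32")])
im=c["image"][...,::-1].copy()
for p in([430,255.7,108],[503.3,236.9,108]): cv2.drawMarker(im,tuple(int(x) for x in pw(p).round()),(0,0,255),0,9,1)
cv2.imwrite("pics/w1m.png",im)
E
```

```text
t 4.32 pos [430.3 257.2 189.4] rot [-3.1414e+00  4.0000e-04  1.2997e+00] op 1.001 F [ 0.1 -0.1 -0.2] j [ 0.41  0.36  1.9  -0.    0.89 -0.89]
row [-0.005  0.001  0.401] [-0.     0.    -0.005]
[[371.6, 0.0, 313.7], [0.0, 371.6, 231.3], [0.0, 0.0, 1.0]] [[1.0, -0.001, 0.001, 0.204], [-0.001, -0.966, -0.258, -73.575], [0.001, 0.258, -0.966, -162.498], [0.0, 0.0, 0.0, 1.0]]
[430, 255.7, 108] [311.6 243.6]
[430, 255.7, 40] [312.2 220.7]
[503.3, 236.9, 108] [313.7 338.7]
[430.3, 257, 14] [313.8 214.3]
[([314.4, 295.2], 0.96), ([426.5, 190.6], 0.8), ([312.9, 223.3], 0.65), ([314.6, 362.4], 0.64)]
```

View pics/w1m.png

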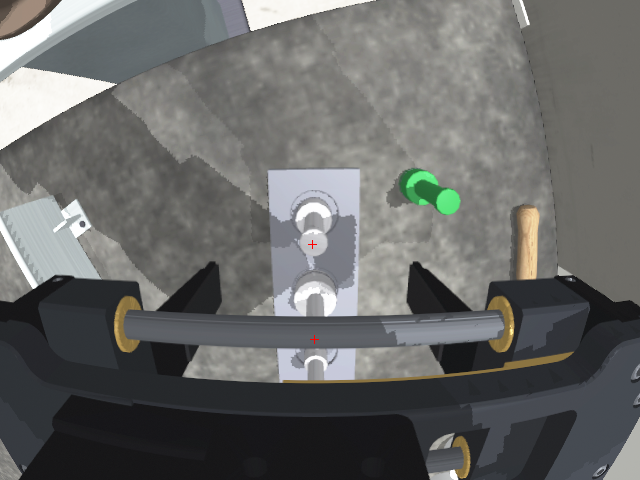

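The wrist view shows the cap at (313,243), right on the prediction, with the jaws straddling the stand and the decoy at (425,190) clear to the right. Now I'll descend.

>>> send_rows --moves '[[[-0.003, 0, 0.08, 0, 0, 0], [-0.003, 0, 0.16, 0, 0, 0], [-0.003, 0, 0.24, 0, 0, 0], [-0.003, 0, 0.3, 0, 0, 0], [-0.003, 0, 0.35, 0, 0, 0], [-0.003, 0, 0.38, 0, 0, 0], [-0.003, 0, 0.4, 0, 0, 0], [-0.003, 0, 0.4, 0, 0, 0], [-0.003, 0, 0.4, 0, 0, 0]]]'

```text
t: 5.17
eef_pos: [430.8, 255.5, 70.0]
tcp_rot: [3.141, -0.0, 1.3]
ft_force: [0.6, -0.4, -0.3]
opening: 0.999
```

>>> send_rows --moves '[[[0, 0, 0, 0, 0, 0], [0, 0, 0, 0, 0, 0], [0, 0, 0, 0, 0, 0], [0, 0, 0, 0, 0, 0], [0, 0, 0, 0, 0, 0], [0, 0, 0, 0, 0, 0], [0, 0, 0, 0, 0, 0], [0, 0, 0, 0, 0, 0], [0, 0, 0, 0, 0, 0], [0, 0, 0, 0, 0, 0], [0, 0, 0, 0, 0, 0], [0, 0, 0, 0, 0, 0]]]' --grip 1

```text
t: 6.17
eef_pos: [430.4, 255.8, 69.6]
tcp_rot: [3.142, 0.0, 1.301]
ft_force: [-0.1, 0.5, 0.4]
opening: 0.211
```

>>> send_rows --moves '[[[0, 0, 0, 0, 0, 0], [0, 0, 0, 0, 0, 0], [0, 0, 0, 0, 0, 0], [0, 0, 0, 0, 0, 0], [0, 0, 0, 0, 0, 0], [0, 0, 0, 0, 0, 0]]]'

```text
t: 6.67
eef_pos: [430.4, 255.8, 69.6]
tcp_rot: [3.142, 0.0, 1.3]
ft_force: [0.8, 0.8, -0.3]
opening: 0.193
```

>>> send_rows --moves '[[[0, 0, -0.03, 0, 0, 0], [0, 0, -0.08, 0, 0, 0], [0, 0, -0.15, 0, 0, 0], [0, 0, -0.23, 0, 0, 0], [0, 0, -0.31, 0, 0, 0], [0, 0, -0.38, 0, 0, 0], [0, 0, -0.43, 0, 0, 0], [0, 0, -0.46, 0, 0, 0], [0, 0, -0.47, 0, 0, 0], [0, 0, -0.47, 0, 0, 0], [0, 0, -0.47, 0, 0, 0]]]'

```text
t: 7.58
eef_pos: [430.0, 255.6, 209.9]
tcp_rot: [-3.141, 0.001, 1.3]
ft_force: [0.2, 0.1, -2.8]
opening: 0.192
```

```bash
python3 - <<'E'
from h import *
plan([504.7,-238.2,210],1.3)
c=env.read_camera("wrist");a=c["image"][...,::-1]
b=env.read_camera("scene")["image"][150:450,180:500,::-1]
cv2.imwrite("pics/g1.png",np.hstack([cv2.resize(a,(400,300)),cv2.resize(b,(320,300))]))
E
```

```text
t 7.58 pos [430.  255.6 209.9] rot [-3.1406e+00  9.0000e-04  1.3005e+00] op 0.192 F [ 0.2  0.1 -2.8] j [ 0.4   0.33  1.87 -0.    0.94 -0.9 ]
row [-1.52  0.68  0.  ] [-0.001  0.001  0.   ]
```

View pics/g1.png

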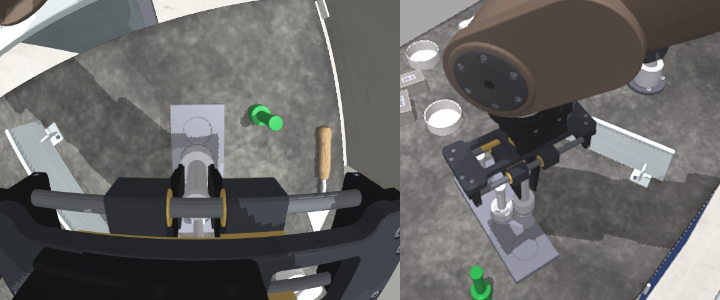

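The punch is held: 2.8 N of weight and an empty well. Its underside is at about 150 mm, 50 mm above the guard. Now I'll carry it across.

>>> send_rows --moves '[[[-0.02, 0.01, 0, 0, 0, 0], [-0.06, 0.03, 0, 0, 0, 0], [-0.12, 0.055, 0, 0, 0, 0], [-0.19, 0.085, 0, 0, 0, 0], [-0.26, 0.115, 0, 0, 0, 0], [-0.33, 0.15, 0, 0, 0, 0], [-0.4, 0.18, 0, 0, 0, 0], [-0.47, 0.21, 0, 0, 0, 0], [-0.54, 0.24, 0, 0, 0, 0], [-0.61, 0.275, 0, 0, 0, 0], [-0.68, 0.305, 0, 0, 0, 0], [-0.75, 0.335, 0, 0, 0, 0]]]'

```text
t: 8.68
eef_pos: [466.9, 10.6, 210.1]
tcp_rot: [-3.141, 0.0, 1.3]
ft_force: [0.8, 0.0, -3.9]
opening: 0.195
```

>>> send_rows --moves '[[[-0.07, 0.03, 0, 0, 0, 0], [-0.14, 0.06, 0, 0, 0, 0], [-0.21, 0.095, 0, 0, 0, 0], [-0.28, 0.125, 0, 0, 0, 0], [-0.35, 0.155, 0, 0, 0, 0], [-0.42, 0.19, 0, 0, 0, 0], [-0.49, 0.22, 0, 0, 0, 0], [-0.56, 0.25, 0, 0, 0, 0], [-0.63, 0.28, 0, 0, 0, 0], [-0.69, 0.31, 0, 0, 0, 0], [-0.73, 0.33, 0, 0, 0, 0], [-0.75, 0.34, 0, 0, 0, 0]]]'

```text
t: 9.68
eef_pos: [505.2, -233.6, 210.0]
tcp_rot: [-3.141, 0.0, 1.299]
ft_force: [0.3, 0.9, -3.1]
opening: 0.192
```

>>> send_rows --moves '[[[0, 0, 0, 0, 0, 0], [0, 0, 0, 0, 0, 0], [0, 0, 0, 0, 0, 0]]]'

```text
t: 9.93
eef_pos: [505.1, -231.0, 210.5]
tcp_rot: [-3.141, -0.0, 1.301]
ft_force: [0.1, -0.2, -2.3]
opening: 0.191
```

```bash
python3 - <<'E'
from h import *
plan([504.7,-238.2,160],1.3)
for n in("scene","top","wrist"): cv2.imwrite(f"pics/{n}2.png",env.read_camera(n)["image"][...,::-1])
a=cv2.imread("pics/scene2.png")[60:300,330:570];b=cv2.imread("pics/top2.png")[190:390,330:530]
cv2.imwrite("pics/d1.png",np.hstack([cv2.resize(a,(400,400),interpolation=2),cv2.resize(b,(400,400),interpolation=2)]))
E
```

```text
t 9.93 pos [ 505.1 -231.   210.5] rot [-3.1410e+00 -2.0000e-04  1.3011e+00] op 0.191 F [ 0.1 -0.2 -2.3] j [-0.55  0.41  1.75  0.    0.99 -1.85]
row [-0.024  0.005  0.168] [-0.    -0.     0.001]
```

View pics/d1.png

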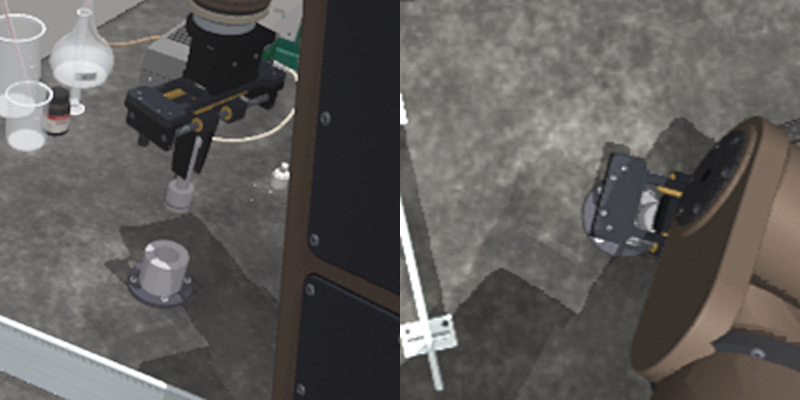

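View pics/wrist2.png

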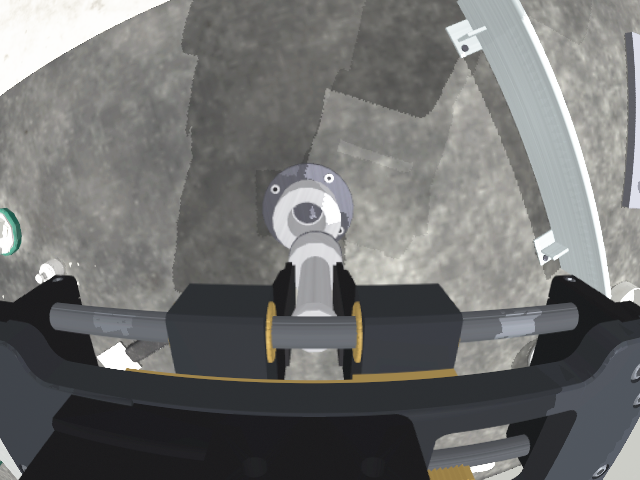

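Over the die, the scene view shows the foot at (180,195) in the crop, and the stem looks a bit inclined. I'll overlay the predicted upright punch, and the die rim, to measure tilt and offset.

```bash
cat >> h.py <<'E'
def wproj(c,s,p):
    K=np.array(c["mtx"]);M=np.array(c["mount"]);R=Ro.from_euler("xyz",s["tcp_rot"]).as_matrix()
    q=R.T@(np.array(p)-s["eef_pos"]);q=(np.linalg.inv(M)@np.append(q,1))[:3];v=np.array([q[0],-q[1],-q[2]])
    r=np.hypot(v[0],v[1]);th=np.arctan2(r,v[2]);return np.array([K[0,2]+K[0,0]*th*v[0]/r,K[1,2]+K[1,1]*th*v[1]/r])
A=np.linspace(0,2*np.pi,48,endpoint=False)
def circ(o,r,h,R=np.eye(3)): return [np.array(o)+R@[r*np.cos(a),r*np.sin(a),h] for a in A]
def overlay(im,f,pts,col,k,off):
    q=np.array([(f(p)-off+.5)*k for p in pts]).round().astype(np.int32); cv2.polylines(im,[q],True,col,1,cv2.LINE_AA)
def crop(c,x0,y0,w,h,k): return cv2.resize(c["image"][y0:y0+h,x0:x0+w,::-1],None,fx=k,fy=k,interpolation=cv2.INTER_CUBIC)
E
cat > ov.py <<'E'
from h import *
import sys
def run(die,out,sb,wb,k=4):
    s=env.state();S=env.read_camera("scene");W=env.read_camera("wrist")
    b=s["eef_pos"]-[0,0,59.6]
    ims=[]
    for c,f,bx in((S,lambda p:proj(S,p),sb),(W,lambda p:wproj(W,s,p),wb)):
        im=crop(c,*bx,k);off=np.array(bx[:2])
        for r,h in((16,0),(16,30),(8,30)): overlay(im,f,circ(b,r,h),(0,0,255),k,off)
        for r,h in((30,62),(16.5,62)): overlay(im,f,circ([*die,0],r,h),(0,255,0),k,off)
        ims.append(im)
    cv2.imwrite(out,np.hstack(ims)); print(s["eef_pos"].round(1),s["t"],s["ft_force"].round(1))
E
python3 -c "
from ov import *
run((504.7,-238.2),'pics/o1.png',(395,130,95,130),(260,150,95,130))"
```

```text
[ 505.4 -231.1  210.8] 10.0833 [ 0.4  0.5 -2.6]
```

View pics/o1.png

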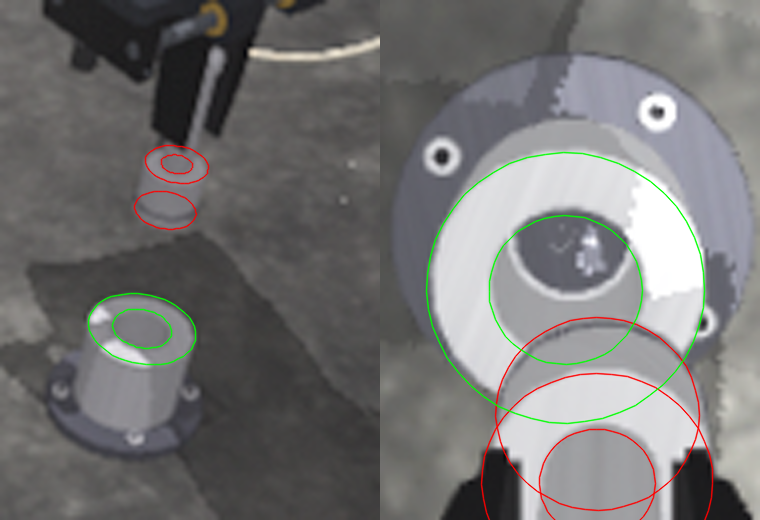

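The wrist overlay suggests a few degrees of tilt. I'll fit the pose on the image edges from both cameras.

```bash
cat > fit.py <<'E'
from h import *
from scipy.optimize import differential_evolution, minimize
def hull(f,pts): return cv2.convexHull(np.array([f(p) for p in pts],np.float32))[:,0]
def dense(poly,n=4):
    q=np.vstack([poly,poly[:1]]); return np.vstack([np.linspace(a,b,n,endpoint=False) for a,b in zip(q[:-1],q[1:])])
def score(g,pts,d=1.2):
    t=np.roll(pts,-1,0)-np.roll(pts,1,0); n=np.stack([-t[:,1],t[:,0]],1)/(np.linalg.norm(t,axis=1)[:,None]+1e-6)
    def sm(p): return cv2.remap(g,p[:,0].astype(np.float32)[None],p[:,1].astype(np.float32)[None],cv2.INTER_LINEAR)[0]
    return np.minimum(np.abs(sm(pts+n*d)-sm(pts-n*d)),60)
def fit(verbose=True,sw=1,ww=1):
    s=env.state();S=env.read_camera("scene");W=env.read_camera("wrist")
    gs,gw=[cv2.GaussianBlur(cv2.cvtColor(c["image"],cv2.COLOR_RGB2GRAY).astype(np.float32),(0,0),.8) for c in(S,W)]
    fs=lambda p:proj(S,p); fw=lambda p:wproj(W,s,p)
    gp=s["eef_pos"]+[0,0,11]   # grasp point
    def shape(v):
        R=Ro.from_rotvec([v[3],v[4],0]).as_matrix(); o=gp+[v[0],v[1],0]+R@np.array([0,0,-70.6+v[2]])
        return o,R
    def cost(v):
        o,R=shape(v); c=0
        C=lambda r,h:circ(o,r,h,R)
        h=dense(hull(fs,C(16,0)+C(16,30)),2); c+=sw*score(gs,h).mean()
        st=hull(fs,C(8,34)+C(8,48)); 
        u=[]
        b=np.array([fw(p) for p in C(16,0)]); t=np.array([fw(p) for p in C(16,30)])
        # far (image-up) arcs visible in the wrist view
        for q,lim in((b,.35),(t,.35)):
            m=q[:,1]<q[:,1].min()+lim*np.ptp(q[:,1]); u.append(score(gw,q)[m].mean())
        c+=ww*.5*sum(u)
        return -c+ .02*(v[2]**2)+.01*(v[0]**2+v[1]**2)
    r=differential_evolution(cost,[(-5,5),(-5,5),(-4,4),(-.13,.13),(-.13,.13)],seed=1,maxiter=60,popsize=12,tol=1e-6)
    o,R=shape(r.x); z=R[:,2]
    print("t",s["t"],"tcp",s["eef_pos"].round(1),"v",r.x.round(3),"cost",round(r.fun,1),"up",round(cost(np.zeros(5)),1),"base",o.round(1),"axis",z.round(3),"tilt deg",np.degrees(np.arccos(z[2])).round(1))
    return s,S,W,o,R
E
python3 - <<'E'
from fit import *
for sw,ww in((1,1),(1,0.3),(.3,1)): s,S,W,o,R=fit(sw=sw,ww=ww)
# die rim fit on wrist and scene edges
def dcost(v,f,g):
    return -sum(score(g,np.array([f(p) for p in circ([v[0],v[1],0],r,62)])).mean() for r in(30,16.5))
for n,f,c in(("scene",lambda p:proj(S,p),S),("wrist",lambda p:wproj(W,s,p),W)):
    g=cv2.GaussianBlur(cv2.cvtColor(c["image"],cv2.COLOR_RGB2GRAY).astype(np.float32),(0,0),.8)
    r=differential_evolution(dcost,[(498,511),(-245,-231)],args=(f,g),seed=1); print(n,"die",r.x.round(1),r.fun)
E
```

```text
t 10.1833 tcp [ 505.4 -231.4  210.8] v [ 0.049  0.99  -1.834 -0.01  -0.011] cost -67.4 up -58.7 base [ 506.2 -231.1  149.4] axis [-0.011  0.01   1.   ] tilt deg 0.8
t 10.2833 tcp [ 505.4 -231.6  210.8] v [ 0.01   0.757 -1.967 -0.007 -0.01 ] cost -38.2 up -33.8 base [ 506.2 -231.4  149.2] axis [-0.01   0.007  1.   ] tilt deg 0.7
t 10.3833 tcp [ 505.4 -231.7  210.7] v [-0.032  1.044 -1.873 -0.012 -0.012] cost -50.2 up -43.7 base [ 506.2 -231.5  149.2] axis [-0.012  0.012  1.   ] tilt deg 1.0
scene die [ 503.6 -235.2] -76.27892303466797
wrist die [ 503.7 -237.5] -74.65205383300781
```

The fitted tilt is under 1°. Next I'll centre over the die and go down to about 20 mm above it, then measure again.

>>> send_rows --moves '[[[-0.006, 0, 0.03, 0, 0, 0], [-0.018, 0, 0.07, 0, 0, 0], [-0.018, 0, 0.12, 0, 0, 0], [-0.018, 0, 0.16, 0, 0, 0], [-0.018, 0, 0.19, 0, 0, 0], [-0.018, 0, 0.215, 0, 0, 0], [-0.018, 0, 0.23, 0, 0, 0], [-0.018, 0, 0.23, 0, 0, 0], [-0.018, 0, 0.23, 0, 0, 0], [-0.018, 0, 0.23, 0, 0, 0], [-0.018, 0, 0.23, 0, 0, 0], [-0.018, 0, 0.23, 0, 0, 0]]]'

```text
t: 11.48
eef_pos: [504.1, -237.2, 142.1]
tcp_rot: [3.141, 0.0, 1.301]
ft_force: [-0.3, 0.1, -2.5]
opening: 0.193
```

```bash
python3 - <<'E'
from fit import *
s,S,W,o,R=fit(); 
def dc(v,f,g,rs): return -sum(score(g,np.array([f(p) for p in circ([v[0],v[1],0],r,h)])).mean() for r,h in rs)
for n,f,c,rs in(("scene",lambda p:proj(S,p),S,((30,62),)),("wrist",lambda p:wproj(W,s,p),W,((30,62),)),("wflange",lambda p:wproj(W,s,p),W,((46,10),))):
    g=cv2.GaussianBlur(cv2.cvtColor(c["image"],cv2.COLOR_RGB2GRAY).astype(np.float32),(0,0),.8)
    r=differential_evolution(dc,[(498,511),(-245,-231)],args=(f,g,rs),seed=1); print(n,"die",r.x.round(1),round(r.fun,1))
ims=[];k=4
for c,f,bx in((S,lambda p:proj(S,p),(385,160,95,130)),(W,lambda p:wproj(W,s,p),(260,150,95,130))):
    im=crop(c,*bx,k);off=np.array(bx[:2])
    for r,h in((16,0),(16,30)): overlay(im,f,circ(o,r,h,R),(0,0,255),k,off)
    overlay(im,f,circ([504,-237,0],30,62),(0,255,0),k,off); ims.append(im)
cv2.imwrite("pics/o2.png",np.hstack(ims))
E
```

```text
t 11.4833 tcp [ 504.1 -237.2  142.1] v [ 0.23   0.472 -0.297  0.004  0.006] cost -61.8 up -56.3 base [ 503.9 -236.5   82.2] axis [ 0.006 -0.004  1.   ] tilt deg 0.4
scene die [ 503.4 -235.3] -39.2
wrist die [ 504.4 -237.1] -39.8
wflange die [ 504.7 -237.4] -17.8
```

View pics/o2.png

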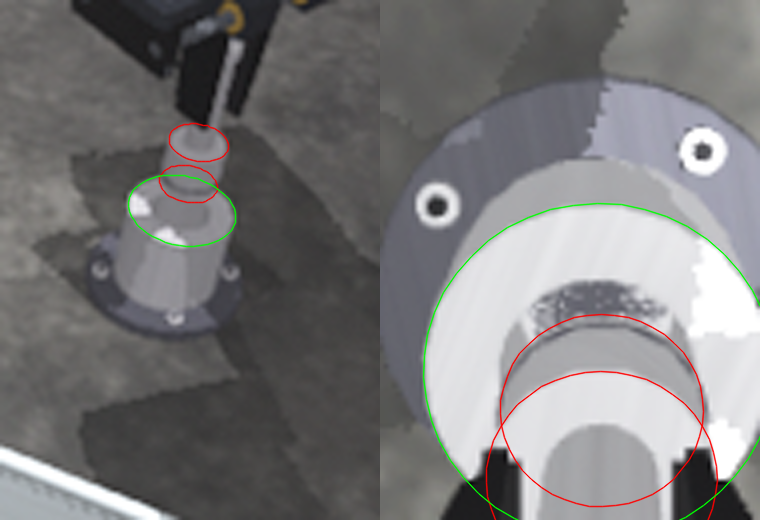

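Alignment is within about 1 mm. The wrist view puts the die at (504.4,-237.1) and the TCP at (504.1,-237.2), and the punch is upright. Last step is 10.5 mm down.

>>> send_rows --moves '[[[0, 0, 0.01, 0, 0, 0], [0, 0, 0.02, 0, 0, 0], [0, 0, 0.03, 0, 0, 0], [0, 0, 0.035, 0, 0, 0], [0, 0, 0.035, 0, 0, 0], [0, 0, 0.035, 0, 0, 0], [0, 0, 0.035, 0, 0, 0], [0, 0, 0.035, 0, 0, 0], [0, 0, 0.035, 0, 0, 0], [0, 0, 0.035, 0, 0, 0]]]'

```text
t: 12.42
eef_pos: [503.9, -237.1, 131.2]
tcp_rot: [3.141, 0.0, 1.3]
ft_force: [0.4, 0.0, -3.5]
opening: 0.199
```

```bash
python3 - <<'E'
from fit import *
s,S,W,o,R=fit()
g=cv2.GaussianBlur(cv2.cvtColor(S["image"],cv2.COLOR_RGB2GRAY).astype(np.float32),(0,0),.8); f=lambda p:proj(S,p)
b=s["eef_pos"]-[0,0,59.6]
# scene only, upright, height fixed: relative offset punch - die
c=lambda v:-score(g,dense(hull(f,circ(b+[v[0],v[1],0],16,0)+circ(b+[v[0],v[1],0],16,30)),2)).mean()
r=differential_evolution(c,[(-6,6),(-6,6)],seed=1);print("scene punch",(b[:2]+r.x).round(1),r.fun)
c=lambda v:-sum(score(g,np.array([f(p) for p in circ([v[0],v[1],0],q,h)])).mean() for q,h in((30,62),(46,10)))
r=differential_evolution(c,[(498,511),(-245,-229)],seed=1);print("scene die",r.x.round(1),r.fun)
bx=(385,160,95,130);im=crop(S,*bx,5)
im2=crop(W,250,160,110,130,5); cv2.imwrite("pics/o3.png",cv2.resize(np.hstack([im,im2]),(800,508)))
E
```

```text
t 12.4167 tcp [ 503.9 -237.1  131.2] v [ 3.792  0.538 -1.471  0.005  0.095] cost -67.8 up -55.3 base [ 500.9 -236.3   70.5] axis [ 0.095 -0.005  0.995] tilt deg 5.5
scene punch [ 503.  -234.3] -28.507488250732422
scene die [ 503.8 -236.4] -52.8779182434082
```

View pics/o3.png

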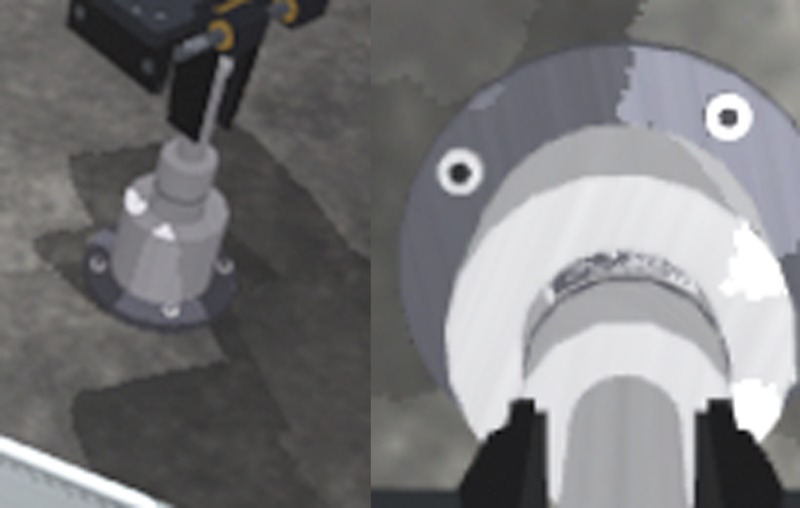

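The punch stands just over the bore in both views. The 5.5° fit may be locking onto the bore's edge, so I'll compare the punch's pixels in the wrist view with the earlier ones, which should be identical if it hasn't shifted in the grip.

```bash
python3 - <<'E'
from h import *
s=env.state();W=env.read_camera("wrist")["image"];T=env.read_camera("top")["image"]
g=cv2.cvtColor(W,cv2.COLOR_RGB2GRAY);g0=cv2.imread("pics/wrist2.png",0)
for x in(308,315,322): print(x,"before",g0[226:262,x].tolist(),"\n   now",g[226:262,x].tolist())
for y in(245,255): print(y,"before",g0[y,285:345].tolist(),"\n   now",g[y,285:345].tolist())
print(s["opening"],s["ft_force"],s["eef_pos"],s["tcp_rot"],s["moment"])
E
```

```text
308 before [165, 163, 163, 162, 162, 150, 113, 149, 159, 160, 163, 163, 162, 162, 163, 162, 168, 199, 219, 221, 220, 221, 220, 220, 220, 220, 219, 219, 219, 218, 218, 200, 173, 158, 158, 159] 
   now [104, 104, 104, 137, 149, 130, 128, 168, 168, 169, 171, 171, 171, 171, 172, 171, 187, 219, 228, 228, 228, 228, 228, 228, 228, 227, 227, 226, 226, 226, 226, 198, 172, 166, 167, 168]
315 before [162, 162, 162, 163, 141, 105, 134, 164, 161, 160, 160, 161, 162, 164, 162, 163, 170, 208, 223, 222, 221, 221, 221, 221, 220, 220, 220, 220, 220, 220, 169, 152, 152, 152, 152, 153] 
   now [102, 102, 133, 151, 137, 115, 156, 172, 169, 169, 169, 170, 172, 172, 172, 173, 193, 222, 230, 229, 228, 228, 228, 228, 228, 228, 227, 227, 226, 216, 172, 160, 160, 160, 160, 161]
322 before [157, 157, 157, 158, 158, 145, 106, 152, 160, 162, 162, 162, 161, 161, 160, 161, 168, 204, 222, 224, 223, 223, 223, 223, 223, 223, 223, 223, 222, 222, 222, 206, 178, 159, 159, 159] 
   now [114, 107, 122, 148, 152, 135, 136, 171, 169, 171, 171, 171, 170, 170, 170, 171, 184, 217, 229, 231, 231, 230, 231, 230, 231, 231, 230, 23
[... 770 characters left out ...]
 218, 219, 220, 219, 218, 218, 219, 220, 220, 219, 219, 220, 220, 220, 220, 221, 222, 223, 222, 221, 220, 220, 219, 219, 220, 221, 222, 222, 222, 221, 219, 222, 224, 221, 211, 186, 153, 128, 125, 132, 132] 
   now [232, 231, 229, 209, 155, 172, 201, 221, 226, 226, 227, 227, 228, 227, 227, 226, 224, 224, 225, 225, 226, 227, 227, 226, 226, 227, 228, 227, 227, 218, 216, 222, 227, 228, 228, 229, 230, 230, 228, 227, 227, 227, 227, 228, 228, 229, 229, 229, 227, 227, 230, 231, 230, 221, 197, 167, 157, 192, 220, 224]
0.1973919668362369 [-0.48999402 -0.24744906 -3.78848528] [ 503.90980664 -237.13173062  131.17283279] [3.14147277e+00 1.06156148e-04 1.30047468e+00] [ 0.10280413 -0.14414933 -0.04030852]
```

The punch's pixels in the wrist view match the earlier ones, so nothing slipped and the 5.5° fit was spurious. The wrist view shows the punch about 0.8 mm off the die in tool +x and 0.5 mm off in -y, so I'll trim that.

>>> send_rows --moves '[[[-0.003, 0.002, 0, 0, 0, 0], [-0.003, 0.002, 0, 0, 0, 0], [-0.003, 0.002, 0, 0, 0, 0], [-0.003, 0.002, 0, 0, 0, 0], [-0.003, 0.002, 0, 0, 0, 0], [-0.003, 0.002, 0, 0, 0, 0]]]'

```text
t: 13.12
eef_pos: [504.2, -238.1, 131.1]
tcp_rot: [3.142, 0.0, 1.301]
ft_force: [0.4, 0.0, -3.3]
opening: 0.193
```

```bash
python3 -c "
from h import *
s=env.state();print({k:np.round(s[k],3).tolist() for k in('t','eef_pos','tcp_rot','ft_force','opening')})
print(env.job_done())"
```

```text
{'t': 13.117, 'eef_pos': [504.238, -238.138, 131.135], 'tcp_rot': [3.142, 0.0, 1.301], 'ft_force': [0.423, 0.034, -3.259], 'opening': 0.193}
the job is handed in; nothing more can be done
None
```

I picked punch_32 (the stand's well nearest the robot) and carried it over the guard with about 50 mm to spare. It is now held over the die mouth, and I handed the job in at t = 13.1 s.

**Final checks**
- **Hold:** the wrist force shows about 3 N of weight. The punch kept the same pixels in the wrist view from the carry to the last descent, so it did not slip.
- **Height:** the underside is about 9.5 mm above the rim. This comes from the tool height, taking the grip as unchanged since pick-up.
- **Centring:** about 1 mm by the wrist camera. I made a last trim of about 1 mm and did not measure it again with a picture.
- **Contact:** no force beyond the punch's own weight was seen, so no sign of touching the guard or the die. The other punches, beaker, dish and bulb were not approached, but I took no last picture of them.

**What disagreed**
- **Tilt:** the last edge fit gave 5.5°. I put this down to it catching the bore's edge, because the fit 10 mm higher gave 0.4° and the wrist pixels had not changed.
- **Die position:** the three cameras' estimates of the die centre differ by about 1 to 3 mm. The scene camera alone put the punch about 2 mm off centre before the trim.
- **Gripper opening:** it reads about 18 mm on the 16 mm stem, which I did not explain.

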